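# Change over the tiles in a bench drying box and latch it with a slip-clutch cap

## Task

Pull the drawer of the low drying box out to its stop, take out the dried tile that is in it and lay it flat on the middle of the scale's pan, and lay every tile waiting on the wooden ware board flat on the drawer's floor, none on top of another. Then push the drawer fully home, and after that turn the round cap on top of the box clockwise until the latch arm has swung round to its stop and the cap's clutch clearly slips, by some 25 degrees or more. Leave the small pot on top of the box where it is.

Things in the scene. Friction and masses are not known exactly. Their poses are not given: they have to be found in the camera images.
- drying_box: low grey metal box, fixed, 113 deep (x) x 340 wide (y) x 80 mm high, may be yawed. Origin: on the bench under the box, midway across, 75 mm behind the outer face of the shut drawer front and 51 mm before the back; -x is its front, toward the robot. A tall fixed clay vessel, higher than 0.35 m, stands close behind it: cross from side to side nearer the robot
- drawer (a joint): slide of the drawer toward the front (-x of the box): 0 = fully home, 0.105 m = out at its stop; stays where it is left (1.5 N friction). It may start up to 12 mm ajar
- drawer_floor (a point): centre of the drawer's flat inner floor (100 mm in x by 310 mm in y inside), 14 mm above the bench; axes as the box; moves with the drawer. Walls at the sides and back are 6 mm thick and 26 mm above the floor; the 12 mm thick front panel rises 58 mm above the floor (72 mm above the bench). At the stop the whole floor is clear in front of the box; with the drawer home it lies 12.5 mm in front of the box's origin
- drawer_handle (a point): middle of the drawer's straight bar handle: a round bar 10 mm thick, 100 mm long along y, 60 mm above the bench, its axis 36 mm in front of the drawer's front panel (31 mm clear gap); can be pinched from above; moves with the drawer
- latch_arm (a joint): flat steel swing arm under the cap, on top of the box near its right (-y) front: it turns clockwise seen from above, from 0 up to 2.0 rad, where it meets its stop pointing straight to the front with its hook round the upright pin on the drawer front (8 mm thick, 90 mm right of its middle, top 94 mm above the bench). Starts between 0 and 0.6 rad; turns easily (0.03 N m) and stays where it is left. Its top is 92 mm above the bench; radius 76 mm
- cap (a joint): slip of the cap against the latch arm, clockwise positive, 0 at the start: stays 0 while the cap carries the arm along, grows once the arm is at its stop and the clutch slips (at 0.10 N m). It stays where it is left
- cap_middle (a point): middle of the cap, a ribbed upright aluminium cylinder 33 mm in diameter and 34 mm high, from 95 to 129 mm above the bench, with a black index line on top; its axis is vertical and is 12 mm in front (-x) and 110 mm to the right (-y) of the box's origin. Grip it from above across its diameter
- ware_board: thin plywood board lying on the bench, fixed, 340 (x) x 140 (y) x 8 mm thick, at the left or the right of the work; two to four waiting tiles lie on it in a row. Origin: centre of its underside
- scale: flat digital scale, fixed, 190 (x) x 150 (y) mm, on the other side from the ware board, its display end toward the robot (-x). Origin: centre of its underside
- pan (a point): centre of the top of the scale's pan, a flat plate 125 (x) x 136 mm (y), 32 mm above the bench; axes as the scale
- tile_a: glazed test tile, a flat 55x46 mm slab 9 mm thick at its upright sides (up to 4 mm more where the glaze crowns in the middle), 60 g; at the start it lies flat on the ware board, or is absent. Origin: centre of its underside; x along the 55 mm length, y along the 46 mm width, z up
- tile_b: glazed test tile, a flat 62x40 mm slab 8 mm thick at its upright sides (up to 4 mm more where the glaze crowns in the middle), 60 g; at the start it lies flat on the ware board, or is absent. Origin: centre of its underside; x along the 62 mm length, y along the 40 mm width, z up
- tile_c: glazed test tile, a flat 60x44 mm slab 8 mm thick at its upright sides (up to 4 mm more where the glaze crowns in the middle), 60 g; at the start it lies flat on the ware board, or is absent. Origin: centre of its underside; x along the 60 mm length, y along the 44 mm width, z up
- tile_d: glazed test tile, a flat 59x43 mm slab 8 mm thick at its upright sides (up to 4 mm more where the glaze crowns in the middle), 60 g; at the start it lies flat on the ware board, or is absent. Origin: centre of its underside; x along the 59 mm length, y along the 43 mm width, z up
- dry_tile: the dried tile that lies in the drawer at the start: cream-glazed, a flat 59x47 mm slab 10 mm thick at its upright sides (up to 5 mm more where the glaze crowns), 60 g. Origin: centre of its underside; x along the 59 mm length, y along the 47 mm width, z up
- stone_pot: small brownish pot, 64 mm wide, 59 mm high, standing on the left rear of the box's top; leave alone. Origin: centre of its underside
Not all that is in view belongs to the job. Leave any orange look-alike of the tile_c alone.

How it is judged:
By the outcome, as a careful person would: the job done as asked, in the order asked, and still so for the second after the job is handed in, with the robot touching nothing.
Of tile_a, tile_b, tile_c, tile_d only 2 to 4 are there at a start; the rules pass over those that are not, and their reading is None.
At some moment in a run one of tile_a, tile_b, tile_c, tile_d may be knocked a few centimetres aside while the robot is not near it.
Once in a run the grip may slacken for a moment while it holds something.
It also fails if it takes over 210 s, if anything falls off the work surface, if the arm or the gripper's body presses on something with over 40 N, if the wrist force passes 120 N, or if a joint passes its speed limit or range.

## Robot

A 6-joint arm with a two-finger parallel gripper is mounted at the origin on the work surface; the furniture and walls round the work are solid. World frame = base frame: x ahead of the robot, y to its left, z up, the work surface at z = 0. Lengths are in mm, angles in rad, forces in N, time in s.
With the tool pointing down it reaches from about 300 to 775 mm from the base axis. Payload 14.6 kg.
Tool frame: the origin (TCP) lies on the centre line of the jaws, within the pads' length; the fingertips stand 19 mm ahead of it and the grasp point (between the pads) is the TCP (bot.tip_reach is the distance from the TCP to the fingertips, in mm); y points along the fingers, x is the direction in which the jaws open and shut, and the axes are right-handed (so a half turn about y gives the same grasp; the last joint's range is limited). The gripper opens to 85 mm and grips with 20 to 120 N. Pads are 22 mm wide; open, the fingers measure 114 mm over their backs; the gripper's body (76 mm by 85 mm) begins 54 mm behind the grasp point. The pads swing forward as they close: fully open they stand 13 mm farther back than shut.
Start: joints at [1.054, 0.3, 1.521, -0, 1.321, -0.067], TCP at [239.128, 495.285, 250.281] pointing down, gripper open.
Joint ranges: [-3.03, 3.03], [-0.79, 2.21], [0.23, 2.52], [-1.04, 4.18], [0, 3.07], [-2.55, 2.55]. Speed limits (rad/s): [2.22, 2.22, 2.57, 3.14, 3.14, 3.14].

## Interface

Orientations are given as a unit quaternion [w, x, y, z].
In Python, from rig import bot gives the robot as it stands. Calls block until the motion is done:
- bot.move_to(position, orientation): joint-space move of the TCP to a pose.
- bot.servo_line(position, attitude=None, speed=150, until_force=None): straight line of the TCP; attitude=None keeps the orientation; speed is the mean speed in mm/s. With until_force (N) it stops when the force on the tool has changed by that much, and returns True; else False.
- bot.move_joints(angles): joint-space move.
- bot.move_gripper(opening, grip_force=None): finger opening in mm; grip_force is the grip in N (None keeps the last); returns when the fingers have stopped.
- bot.dwell(seconds).
- bot.ik(position, orientation): joint angles nearest the present ones, or None.
- bot.read_state(): the state.
- bot.read_camera(name): name is "scene" or "side" or "wrist"; returns a dict with "image" (384x512x3 uint8, blue, green, red), "depth" (384x512 float32, mm along the optical axis (not along the pixel's ray), 0 where there is no reading), "fovy" (degrees; the focal length in pixels is half the picture's height over the tangent of half this angle, whatever the lens; pixels are square), "cx", "cy" (the principal point, pixels), "eye" and "attitude" of the camera in the world; the wrist camera has in their place "mount" (4x4, takes a point from camera to tool coordinates, whose origin is the TCP and whose axes are the tool frame's). Camera axes: x right, y down, z forward; pixel columns grow to the right and rows downward; lengths in mm; the calibration is good to about 2 mm. A picture is of the moment at which its call begins: read the wrist's pose just before it.
A pose or a line that the arm cannot do raises bot.MotionError and nothing moves.
- bot.finish_job(): hands the job in, once; it reports no verdict.
The state is a dict: "clock": time; "joint_positions": joint angles; "qvel": joint speeds; "effort": joint torques, N m; "ee_pos": TCP position; "tool_rot": TCP orientation; "ft_force": force on the tool from outside, world axes, zero at the start; "moment": the same for the moment, N m; "grip_width": finger opening in mm.
Only numpy, scipy, OpenCV 4.12 (cv2) and the standard library are available. Lean on these libraries where they do the work, as an engineer would, in place of code of your own. Each camera call takes 0.05 s, during which the arm holds its last target.

## Working session

There is one attempt and no reset: what is moved stays moved. The work goes in short steps, each a Python script; the robot and the scene stay as the last script left them, time stands still between calls to the robot, and variables do not carry over. Pictures are saved under pics/ and viewed, and the job is handed in when it is done.

```bash
ls; mkdir -p pics; python3 - <<'E'
from rig import bot
import cv2,numpy as np
s=bot.read_state();print(s)
for n in("scene","side","wrist"):
    c=bot.read_camera(n);cv2.imwrite(f"pics/{n}0.png",c["image"]);np.savez(f"pics/{n}0.npz",**{k:v for k,v in c.items()})
    print(n,{k:v for k,v in c.items() if k not in("image","depth")})
E
```

```text
pics
{'clock': 0.0, 'joint_positions': array([ 1.05439235e+00,  3.00499213e-01,  1.52162768e+00, -6.28718666e-06,
        1.32070545e+00, -6.65870646e-02]), 'qvel': array([-0.00049652, -0.00011864,  0.00090633, -0.0013895 ,  0.00147985,
       -0.00160117]), 'effort': array([-7.04406411e-04, -5.43504488e+01, -3.61793947e+01, -9.75757825e-05,
        4.05159153e-03, -8.78497940e-05]), 'ee_pos': array([239.0243565 , 495.09104338, 249.68616837]), 'tool_rot': array([-0.59870574,  0.5991251 ,  0.3755142 , -0.37628399]), 'ft_force': array([ 0.20365216, -0.13765942, -0.60681636]), 'moment': array([ 0.05466239, -0.02728188,  0.02390733]), 'grip_width': 85.33376762170982}
scene {'fovy': 55.48520365176789, 'cx': 251.5453095619834, 'cy': 196.93518609306392, 'eye': array([  16.84059753, -127.46890945,  972.36501234]), 'attitude': array([-0.21078623,  0.74625294, -0.60959351,  0.16453409])}
side {'fovy': 54.222244744965685, 'cx': 253.64058172891325, 'cy': 189.94573812705084, 'eye': array([ 906.13832013, -522.43108447, 1224.28547041]), 'attitude': array([-0.24913462,  0.92085889,  0.28978416, -0.07730457])}
wrist {'fovy': 60.80165118051532, 'cx': 254.60000952907038, 'cy': 187.13078796660042, 'mount': array([[ 9.99999083e-01,  1.33360066e-03, -2.34519235e-04,
        -8.77144849e-01],
       [ 5.83818375e-04, -2.68372650e-01,  9.63314995e-01,
        -1.23777711e+02],
       [ 1.22173897e-03, -9.63314249e-01, -2.68373183e-01,
         6.70454684e+01],
       [ 0.00000000e+00,  0.00000000e+00,  0.00000000e+00,
         1.00000000e+00]])}
```

View pics/scene0.png

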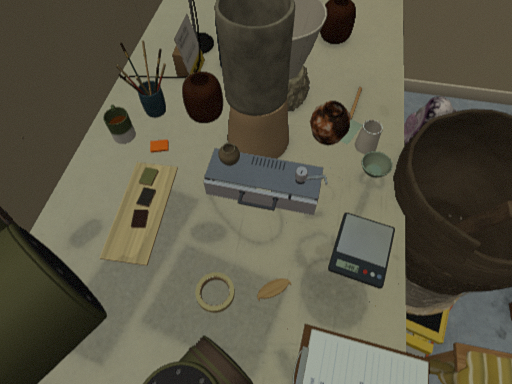

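View pics/side0.png

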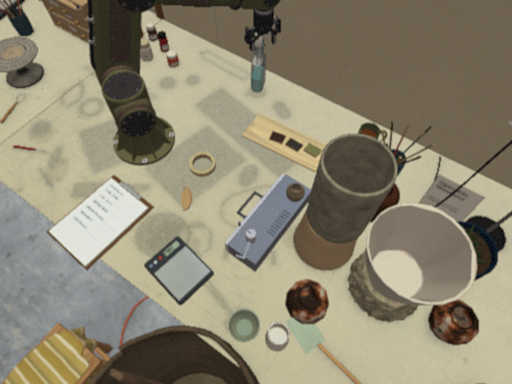

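View pics/wrist0.png

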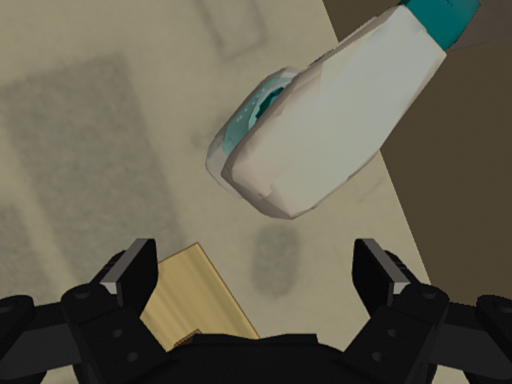

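The scene view shows the box around (265,180), the cap at (302,173) and the pot at (229,152). The ware board is on the left with three tiles at (148,176), (146,197) and (140,218), the orange decoy is at (160,146), and the scale is at (363,248). Next I'll fit the object poses.

```bash
cat > h.py <<'E'
import numpy as np,cv2
from scipy.spatial.transform import Rotation as R
def rot(q): return R.from_quat([q[1],q[2],q[3],q[0]]).as_matrix()
def pose(c,s=None):
    if 'mount' in c:
        T=np.eye(4);T[:3,:3]=rot(s['tool_rot']);T[:3,3]=s['ee_pos'];T=T@c['mount'];return T[:3,:3],T[:3,3]
    return rot(c['attitude']),np.array(c['eye'])
def cloud(c,s=None):
    Rm,t=pose(c,s);h,w=c['depth'].shape;f=h/2/np.tan(np.radians(float(c['fovy']))/2)
    u,v=np.meshgrid(np.arange(w),np.arange(h));d=c['depth']
    P=np.stack([(u-c['cx'])/f*d,(v-c['cy'])/f*d,d],-1)@Rm.T+t
    P[d<=0]=np.nan
    return P
def proj(c,p,s=None):
    Rm,t=pose(c,s);h=c['depth'].shape[0];f=h/2/np.tan(np.radians(float(c['fovy']))/2)
    q=(np.atleast_2d(p)-t)@Rm
    return np.c_[q[:,0]/q[:,2]*f+c['cx'],q[:,1]/q[:,2]*f+c['cy']]
def load(n):
    z=np.load(n);return {k:(z[k] if z[k].ndim else z[k].item()) for k in z.files}
E
python3 - <<'E'
from h import *
for n in('scene','side'):
    c=load(f'pics/{n}0.npz');P=cloud(c)
    im=c['image']
    print(n)
    if n=='scene':
        pts=dict(t1=(148,176),t2=(146,197),t3=(140,218),orange=(160,146),cap=(302,171),boxtop=(265,172),pan=(368,240),bench=(230,240),pot=(229,147),handle=(258,205))
        cr=im[140:220,90:335]
    else:
        pts=dict(t3=(274,134),t2=(295,144),t1=(314,151),cap=(250,233),pan=(184,275),boxtop=(275,220),bench=(230,190))
        cr=im[100:310,140:340]
    for k,(u,v) in pts.items(): print(k,P[v,u].round(1))
    cv2.imwrite(f'pics/{n}0c.png',cv2.resize(cr,None,fx=3.2 if n=='scene' else 2.8,fy=3.2 if n=='scene' else 2.8,interpolation=cv2.INTER_CUBIC))
    # box top mask
    m=(abs(P[...,2]-80)<5)&(P[...,0]>400)&(P[...,0]<800)&(abs(P[...,1])<300)
    cnt,lab,st,ce=cv2.connectedComponentsWithStats(m.astype(np.uint8));i=1+np.argmax(st[1:,4]);Q=P[lab==i]
    print('box',len(Q),cv2.minAreaRect(Q[:,:2].astype(np.float32)),Q[:,2].mean())
    m=(abs(P[...,2]-32)<4)&(P[...,0]>300)&(P[...,0]<800)&(P[...,1]<-100)
    cnt,lab,st,ce=cv2.connectedComponentsWithStats(m.astype(np.uint8));i=1+np.argmax(st[1:,4]);Q=P[lab==i]
    print('pan',len(Q),cv2.minAreaRect(Q[:,:2].astype(np.float32)),Q[:,2].mean())
E
```

```text
scene
t1 [585.3 335.1  22.5]
t2 [513.8 317.2  16.3]
t3 [440.7 308.7  17.6]
orange [717.7 344.3   8.9]
cap [ 622.  -137.1  129.7]
boxtop [632.  -30.6  81. ]
pan [ 494.4 -350.1   32.2]
bench [432.4  33.9  -1.3]
pot [685.1  90.6 104.4]
handle [527.7 -30.1  62.3]
box 3074 ((634.58447265625, -25.904098510742188), (339.1733093261719, 116.98082733154297), 88.3841552734375) 79.59582318188775
pan 1953 ((496.8628234863281, -341.81427001953125), (139.2283477783203, 130.79640197753906), 81.20053100585938) 32.390473663141215
side
t3 [423.9 317.6  21.3]
t2 [523.2 317.7  29.4]
t1 [601.  335.3  23.8]
cap [ 623.3 -133.4  128.2]
pan [ 508.7 -343.3   33.9]
boxtop [653.  -29.9  82.2]
bench [4.268e+02 1.280e+01 3.000e-01]
box 2495 ((625.96630859375, -22.8043212890625), (341.656005859375, 127.0674819946289), 88.45537567138672) 81.01406863279855
pan 1541 ((474.63348388671875, -335.4538269042969), (146.564208984375, 183.01028442382812), 80.67420959472656) 32.53305927046668
```

View pics/scene0c.png

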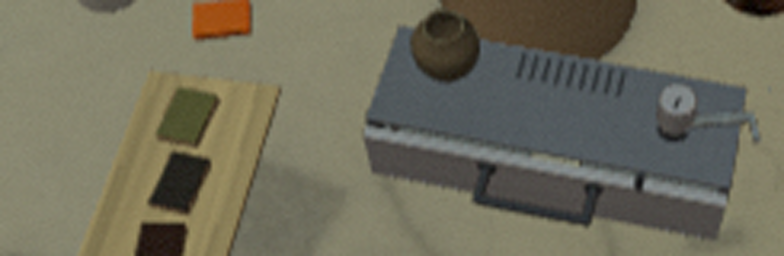

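View pics/side0c.png

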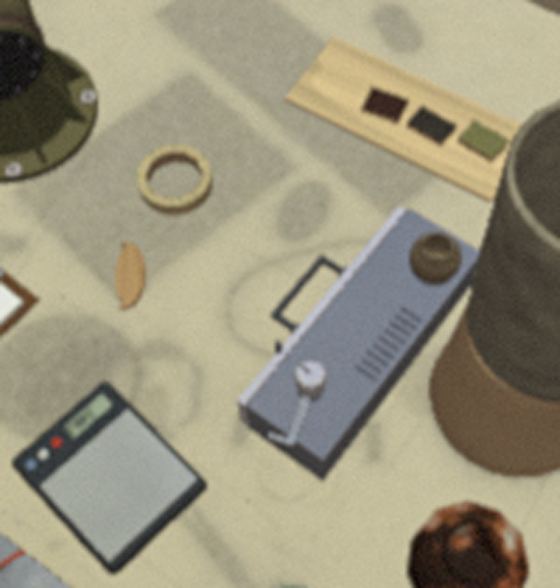

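```bash
cat >> h.py <<'E'
def down(a):
    x=np.array([np.cos(a),np.sin(a),0]);y=np.array([0,0,-1.]);M=np.c_[x,y,np.cross(x,y)]
    q=R.from_matrix(M).as_quat();return np.array([q[3],q[0],q[1],q[2]])
def yaw_of(s): M=rot(s['tool_rot']);return np.arctan2(M[1,0],M[0,0])
def snap(bot,name,wc='wrist'):
    s=bot.read_state();c=bot.read_camera(wc)
    cv2.imwrite(f'pics/{name}.png',c['image'])
    np.savez(f'pics/{name}.npz',**c,tool_rot=s['tool_rot'],ee_pos=s['ee_pos'])
    c.update(tool_rot=s['tool_rot'],ee_pos=s['ee_pos']);return c,s
E
python3 - <<'E'
from rig import bot
from h import *
s=bot.read_state();print('yaw',yaw_of(s))
for p,a in [((500,-20,320),np.pi/2),((500,-20,320),-np.pi/2),((500,-20,320),0),((500,-20,320),np.pi),((622,-135,120),0),((622,-135,120),np.pi/2)]:
    q=bot.ik(p,down(a));print(p,a,None if q is None else np.round(q,2))
E
```

```text
yaw 1.12097137532907
(500, -20, 320) 1.5707963267948966 [-0.11  0.14  1.55 -0.    1.45 -1.68]
(500, -20, 320) -1.5707963267948966 [-0.11  0.14  1.55 -0.    1.45  1.46]
(500, -20, 320) 0 [-0.11  0.14  1.55 -0.    1.45 -0.11]
(500, -20, 320) 3.141592653589793 None
(622, -135, 120) 0 [-0.27  0.61  1.38 -0.    1.15 -0.27]
(622, -135, 120) 1.5707963267948966 [-0.27  0.61  1.38 -0.    1.15 -1.84]
```

```bash
python3 - <<'E'
from rig import bot
from h import *
bot.move_gripper(60)
s=bot.read_state()
bot.move_to((380,300,300),down(np.pi/2))
c,s=snap(bot,'w1')
bot.move_to((470,-30,330),down(np.pi/2))
c,s=snap(bot,'w2');print(s['clock'],s['ee_pos'])
a=np.hstack([cv2.imread(f'pics/{n}.png') for n in('w1','w2')])
cv2.imwrite('pics/w12.png',cv2.resize(a,(800,300)))
E
```

```text
2.8333 [470.0666259  -29.07007238 329.86205211]
```

View pics/w12.png

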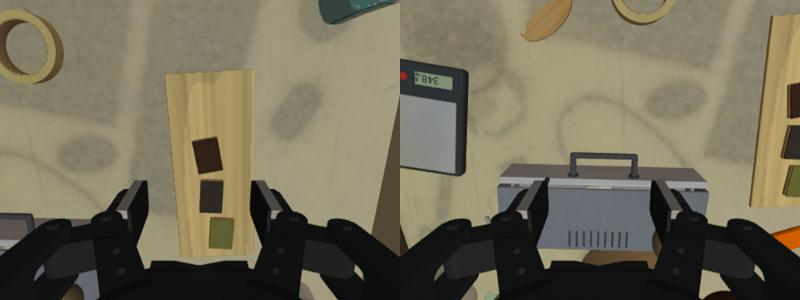

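```bash
python3 - <<'E'
from h import *
c=load('pics/w2.npz');P=cloud(c,c)
ok=(P[...,0]>480)&(P[...,0]<760)&(P[...,1]>-230)&(P[...,1]<180)
m=ok&(abs(P[...,2]-60)<7)&(P[...,0]<560)
n,lab,st,ce=cv2.connectedComponentsWithStats(m.astype(np.uint8))
for i in range(1,n):
    if st[i,4]>60:
        Q=P[lab==i];print('handle?',st[i],cv2.minAreaRect(Q[:,:2].astype(np.float32)),np.median(Q,0).round(1), Q[:,:2].min(0),Q[:,:2].max(0),Q[:,2].max())
m=ok&(abs(P[...,2]-80)<3)
n,lab,st,ce=cv2.connectedComponentsWithStats(m.astype(np.uint8));i=1+np.argmax(st[1:,4]);Q=P[lab==i]
print('top',cv2.minAreaRect(Q[:,:2].astype(np.float32)),Q[:,2].mean())
m=ok&(abs(P[...,2]-72)<3)
n,lab,st,ce=cv2.connectedComponentsWithStats(m.astype(np.uint8));i=1+np.argmax(st[1:,4]);Q=P[lab==i]
print('front',st[i],cv2.minAreaRect(Q[:,:2].astype(np.float32)),Q[:,2].mean())
big=c['image'][180:384]
cv2.imwrite('pics/w2c.png',cv2.resize(big,None,fx=1.56,fy=1.56))
E
```

```text
handle? [ 215  195   90   30 1025] ((541.8577270507812, -24.422657012939453), (113.11740112304688, 38.30160903930664), 88.89800262451172) [529.6 -24.7  64.4] [521.75968169 -81.33002387] [559.94922696  32.25440165] 66.94879705929765
top ((634.2186279296875, -35.50617218017578), (198.06031799316406, 114.47988891601562), 88.48114013671875) 80.32788836442121
front [ 126  226  196   14 1682] ((567.663330078125, -69.5211410522461), (246.00003051757812, 14.794300079345703), 88.60470581054688) 72.03326773546733
```

View pics/w2c.png

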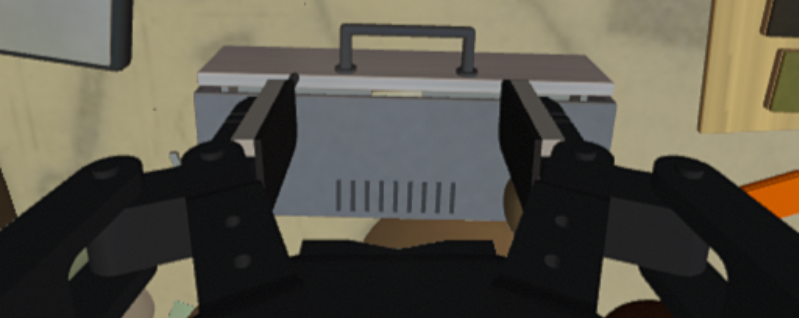

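```bash
python3 - <<'E'
from h import *
c=load('pics/w2.npz');P=cloud(c,c)
m=(P[...,2]>58)&(P[...,2]<72)&(P[...,0]>500)&(P[...,0]<536)&(P[...,1]>-120)&(P[...,1]<70)
Q=P[m];print(len(Q),np.median(Q,0),Q.min(0),Q.max(0));k=abs(Q[:,1]+24.5)<48
print(np.polyfit(Q[k,1],Q[k,0],1))
Q=P[(abs(P[...,2]-32)<4)&(P[...,0]>300)&(P[...,1]<-200)];print('pan',len(Q),Q[:,:2].min(0),Q[:,:2].max(0))
for n in('scene0','w2'):
    c=load(f'pics/{n}.npz');P=cloud(c,c if n=='w2' else None)
    Q=P[(P[...,2]>124)&(P[...,2]<133)&(abs(P[...,0]-622)<40)&(abs(P[...,1]+137)<40)];print('cap',n,len(Q),Q.mean(0) if len(Q) else 0,(Q.min(0)+Q.max(0))/2 if len(Q) else 0)
E
```

```text
725 [527.14152736 -23.45898479  64.4049851 ] [521.75968169 -76.16137041  58.89607905] [535.68831225  32.05239879  67.13114959]
[1.71224724e-02 5.27667188e+02]
pan 6765 [ 388.70856411 -376.92434191] [ 848.89357855 -233.94545991]
cap scene0 92 [ 624.44808983 -136.03841415  128.28404878] [ 625.034395   -135.48635524  128.3013595 ]
cap w2 0 0 0
```

```bash
cat >> h.py <<'E'
YAW=-0.025
OX=np.array([639.2,-26.0])
def b2w(x,y): 
    c,s=np.cos(YAW),np.sin(YAW);return OX+np.array([c*x-s*y,s*x+c*y])
E
python3 - <<'E'
from rig import bot
from h import *
bot.move_gripper(26,grip_force=40)
hx,hy=527.3,-24.5
bot.move_to((hx,hy,140),down(YAW))
print(bot.servo_line((hx,hy,62),speed=100,until_force=15),bot.read_state()['ee_pos'])
bot.move_gripper(0);s=bot.read_state();print(s['grip_width'],s['ft_force'])
d=-np.array([np.cos(YAW),np.sin(YAW)])
e=np.array([hx,hy])+d*112
r=bot.servo_line((*e,62),speed=60,until_force=18);s=bot.read_state();print(r,s['ee_pos'],s['ft_force'],s['grip_width'],s['clock'])
E
```

```text
False [527.65781601 -24.53225121  62.58316956]
8.52309354577689 [-2.45650433 -0.41847377  6.8348442 ]
True [424.68319209 -21.78896897  62.78177557] [ 4.65164191  1.11911701 -3.46366267] 8.473306013660066 7.5333
```

```bash
python3 - <<'E'
from rig import bot
from h import *
s=bot.read_state();p=s['ee_pos']
r=bot.servo_line((p[0]-5,p[1]+.1,62),speed=30,until_force=30);s=bot.read_state();print(r,s['ee_pos'],s['ft_force'])
bot.move_gripper(30);s=bot.read_state();p=s['ee_pos']
bot.servo_line((p[0],p[1],200),speed=200)
bot.move_to((545,-25,330),down(np.pi/2))
c,s=snap(bot,'w3');print(s['clock'])
E
```

```text
True [424.59574254 -21.81864253  62.93168329] [ 7.82578719  1.43469172 -7.39449339]
10.3167
```

View pics/w3.png

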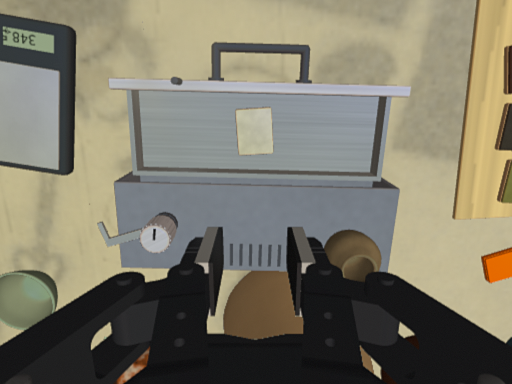

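```bash
cat >> h.py <<'E'
def rect(P,m):
    n,lab,st,ce=cv2.connectedComponentsWithStats(m.astype(np.uint8));i=1+np.argmax(st[1:,4]);Q=P[lab==i];Q=Q[~np.isnan(Q[:,0])]
    (cx,cy),(w,h),a=cv2.minAreaRect(Q[:,:2].astype(np.float32))
    if w<h: w,h,a=h,w,a+90
    return (cx,cy),(w,h),((a+90)%180)-90,np.percentile(Q[:,2],[5,50,95]).round(1),st[i]
E
python3 - <<'E'
from rig import bot
from h import *
print(bot.tip_reach)
c=load('pics/w3.npz');P=cloud(c,c)
hsv=cv2.cvtColor(c['image'],cv2.COLOR_BGR2HSV)
for p in((255,131),(200,131),(300,131),(260,49),(26,110),(155,236)): print(p,P[p[1],p[0]].round(1),hsv[p[1],p[0]])
m=(P[...,2]>20)&(P[...,2]<34)&(abs(P[...,0]-520)<45)&(abs(P[...,1]+25)<140)
print('dry',rect(P,m))
m=(abs(P[...,2]-32)<4)&(P[...,1]<-220)&(P[...,0]>380)&(P[...,0]<650)
print('pan',rect(P,m))
m=(P[...,2]>123)&(P[...,2]<134)&(abs(P[...,0]-622)<40)&(abs(P[...,1]+137)<40)
print('cap',rect(P,m))
c=load('pics/scene0.npz');P=cloud(c);hsv=cv2.cvtColor(c['image'],cv2.COLOR_BGR2HSV);print(hsv[240,368],hsv[268,345])
m=(abs(P[...,2]-32)<6)&(P[...,1]<-220)&(P[...,0]>380)&(P[...,0]<650)&(hsv[...,2]>100)
print('panS',rect(P,m))
E
```

```text
19.0
(255, 131) [520.2 -25.8  28.4] [ 29  32 184]
(200, 131) [521.4 -98.6  16. ] [ 90  13 152]
(300, 131) [521.7  34.1  13.1] [ 95  19 150]
(260, 49) [427.  -20.3  65. ] [90  4 71]
(26, 110) [ 493.7 -311.9   33.6] [ 70   5 161]
(155, 236) [ 621.7 -133.1  128.7] [113   7 145]
dry ((521.1272583007812, -26.897382736206055), (58.96950912475586, 46.55012893676758), 3.502643346786499, array([27.8, 29.3, 30.6]), array([ 235,  108,   38,   48, 1656], dtype=int32))
pan ((503.6283264160156, -310.9255676269531), (128.59559631347656, 75.10418701171875), -9.570259094238281, array([31.5, 33. , 34.4]), array([   0,   61,   61,  109, 5939], dtype=int32))
cap ((625.4761962890625, -134.0384063720703), (33.30891036987305, 33.046730041503906), 17.25099754333496, array([124.9, 129. , 130.4]), array([139, 223,  33,  30, 726], dtype=int32))
[ 51  16 114] [55 39 84]
panS ((495.58795166015625, -341.59100341796875), (133.21022033691406, 124.32041931152344), 80.12532043457031, array([29.6, 32.5, 35.2]), array([ 337,  214,   56,   53, 1902], dtype=int32))
```

```bash
cat >> h.py <<'E'
def pick(bot,x,y,a,zb,w,open_=None,clr=1.5,up=200):
    open_=open_ or w+20
    bot.move_gripper(min(open_,85),grip_force=60)
    bot.move_to((x,y,zb+clr+19+90),down(a))
    t=bot.servo_line((x,y,zb+clr+19),speed=90,until_force=12)
    z=bot.read_state()['ee_pos'][2]
    bot.move_gripper(0);s=bot.read_state();print('grip',t,z,s['grip_width'],s['ee_pos'],s['clock'])
    bot.servo_line((x,y,up),speed=150);s=bot.read_state();print('lift w',s['grip_width'],s['clock'])
    return s
E
python3 - <<'E'
from rig import bot
from h import *
s=pick(bot,521.1,-26.9,np.pi/2+np.radians(3.5),14,47,open_=66)
bot.move_to((480,-300,260),down(np.pi/2-.17))
bot.move_to((555,-345,260),down(np.pi/2-.17))
c,s=snap(bot,'w4');print(s['clock'],s['grip_width'])
P=cloud(c,c)
m=(abs(P[...,2]-32)<5)&(P[...,1]<-220)&(P[...,0]>380)&(P[...,0]<650)
print('pan',rect(P,m))
E
```

```text
grip False 35.020846585271116 44.4227337931293 [521.79053861 -26.96321732  35.50512377] 13.1333
lift w 44.58935591599235 14.3833
15.9167 44.52840578143963
pan ((496.6520080566406, -340.3722839355469), (139.78396606445312, 131.53001403808594), 80.45527648925781, array([31.4, 32.8, 34. ]), array([  181,    37,   136,   130, 16041], dtype=int32))
```

View pics/w4.png

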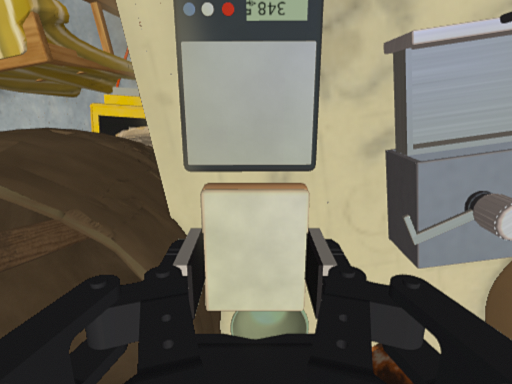

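```bash
cat >> h.py <<'E'
def place(bot,x,y,a,zb,open_,clr=1.5,up=200,hover=60):
    bot.move_to((x,y,zb+clr+19+hover),down(a))
    w=bot.read_state()['grip_width']
    t=bot.servo_line((x,y,zb+clr+19-1),speed=60,until_force=5)
    z=bot.read_state()['ee_pos'][2]
    bot.move_gripper(open_)
    bot.servo_line((x,y,up),speed=200);s=bot.read_state();print('placed',w,t,z,s['clock'])
E
python3 - <<'E'
from rig import bot
from h import *
place(bot,496.5,-340.5,np.pi/2-.167,32,62)
bot.move_to((570,-335,280),down(np.pi/2-.17))
c,s=snap(bot,'w5')
P=cloud(c,c)
m=(abs(P[...,2]-43)<7)&(P[...,1]<-220)&(P[...,0]>380)&(P[...,0]<600)
print('tile',rect(P,m))
bot.move_to((400,100,300),down(np.pi/2))
bot.move_to((560,315,300),down(np.pi/2))
c,s=snap(bot,'w6');print(s['clock'])
a=np.hstack([cv2.imread(f'pics/{n}.png') for n in('w5','w6')])
cv2.imwrite('pics/w56.png',cv2.resize(a,(800,300)))
E
```

```text
placed 45.018985198806014 True 54.074830112397706 18.75
tile ((496.00494384765625, -341.80010986328125), (57.248992919921875, 45.94832229614258), -9.58709716796875, array([46.4, 47.8, 49.1]), array([ 215,   63,   45,   58, 2562], dtype=int32))
22.0667
```

View pics/w56.png

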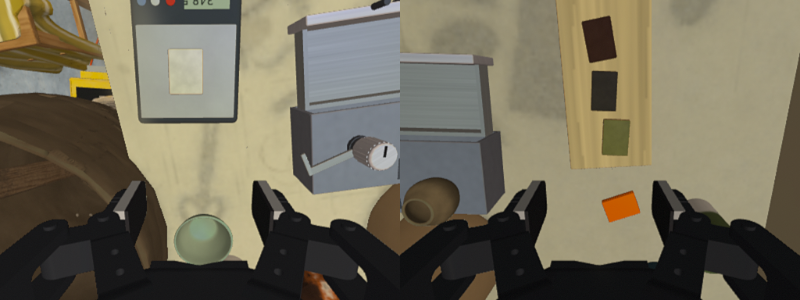

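The dry tile is lying on the middle of the pan. Next I'll measure the three waiting tiles at about (600,40), (604,90) and (616,137) in the combined picture.

```bash
cat >> h.py <<'E'
def tiles(c):
    P=cloud(c,c)
    m=(P[...,2]>13)&(P[...,2]<26)&(P[...,1]>235)&(P[...,1]<420)&(P[...,0]<650)&(P[...,0]>250)
    n,lab,st,ce=cv2.connectedComponentsWithStats(m.astype(np.uint8));out=[]
    for i in range(1,n):
        if st[i,4]<700: continue
        Q=P[lab==i];(x,y),(w,h),a=cv2.minAreaRect(Q[:,:2].astype(np.float32))
        if w<h: w,h,a=h,w,a+90
        out.append((x,y,w,h,((a+90)%180)-90));print(np.round(out[-1],1),st[i,:4],np.percentile(Q[:,2],[5,50,95]).round(1))
    return out
E
python3 - <<'E'
from h import *
c=load('pics/w6.npz');tiles(c)
E
```

```text
[442.5 312.8  58.8  42.6  11.1] [232  20  46  61] [18.4 19.9 21.3]
[517.  319.9  61.3  39.9  -1.8] [244  91  35  52] [18.9 20.4 21.7]
[591.3 339.3  60.6  43.3  -2.4] [258 152  37  48] [18.8 20.4 21.7]
```

```bash
cat > go.py <<'E'
from rig import bot
from h import *
import sys
def near(c,x,y):
    ts=tiles(c);return min(ts,key=lambda t:np.hypot(t[0]-x,t[1]-y))
def one(c,x0,y0,by,tag):
    x,y,w,h,ang=near(c,x0,y0)
    assert np.hypot(x-x0,y-y0)<60
    pick(bot,x,y,np.pi/2+np.radians(ang),8,h,open_=h+20,up=160)
    px,py=b2w(-117.5,by)
    bot.move_to(((x+px)/2-20,(y+py)/2,170),down(np.pi/2+YAW))
    place(bot,px,py,np.pi/2+YAW,14,h+12,up=160,hover=70)
    bot.move_to((500,150,300),down(np.pi/2))
    bot.move_to((560,300,300),down(np.pi/2))
    c,s=snap(bot,tag);print(s['clock']);return c
E
python3 - <<'E'
from go import *
c=one(load('pics/w6.npz'),442.5,312.8,-60,'w7');tiles(c)
E
```

```text
[442.5 312.8  58.8  42.6  11.1] [232  20  46  61] [18.4 19.9 21.3]
[517.  319.9  61.3  39.9  -1.8] [244  91  35  52] [18.9 20.4 21.7]
[591.3 339.3  60.6  43.3  -2.4] [258 152  37  48] [18.8 20.4 21.7]
grip False 29.05534401740442 40.545205197873045 [442.89409602 312.95654393  29.52042265] 24.6917
lift w 40.4734852694339 25.7167
placed 40.50641774989681 True 35.544462531637535 29.55
31.3
[516.9 320.   61.1  39.9  -1.8] [256  91  36  52] [19.  20.4 21.8]
[591.1 339.4  60.3  43.2  -2.3] [270 153  37  48] [18.8 20.4 21.7]
```

View pics/w7.png

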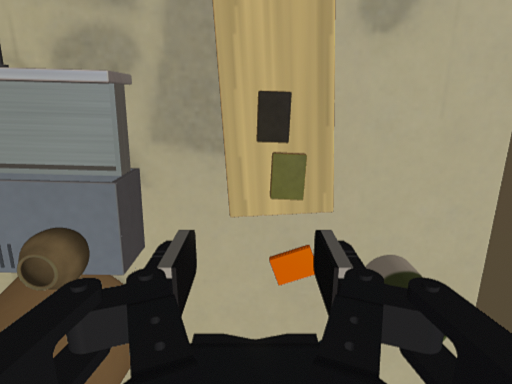

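```bash
python3 - <<'E'
from go import *
c=one(load('pics/w7.npz'),516.9,320,20,'w8')
c=one(c,591.1,339.4,100,'w9');tiles(c)
bot.move_to((560,-10,330),down(np.pi/2))
c,s=snap(bot,'w10');print(s['clock'])
P=cloud(c,c)
m=(P[...,2]>19)&(P[...,2]<33)&(abs(P[...,0]-520)<42)&(abs(P[...,1]+25)<145)
n,lab,st,ce=cv2.connectedComponentsWithStats(m.astype(np.uint8))
for i in range(1,n):
    if st[i,4]>300:
        Q=P[lab==i];print(cv2.minAreaRect(Q[:,:2].astype(np.float32)),np.percentile(Q[:,2],[5,50,95]).round(1))
E
```

```text
[516.9 320.   61.1  39.9  -1.8] [256  91  36  52] [19.  20.4 21.8]
[591.1 339.4  60.3  43.2  -2.3] [270 153  37  48] [18.8 20.4 21.7]
grip False 29.12713008770251 37.437212909658 [517.32146165 320.21653506  29.53396758] 33.85
lift w 37.58112003616477 34.875
placed 37.7134453622799 True 35.51748277233124 38.4417
39.975
[591.3 339.3  60.4  43.3  -2.6] [270 153  37  48] [18.7 20.4 21.7]
grip False 29.291404530101275 41.107169626631034 [591.73164785 339.60796401  29.68949126] 42.5667
lift w 40.914115257273956 43.5917
placed 40.77465735780002 True 35.639176120792115 47.0
48.375
49.6167
((507.2159423828125, -9.649660110473633), (39.999908447265625, 59.799922943115234), 88.0053482055664) [24.9 26.4 27.9]
((520.703369140625, -84.367431640625), (42.6802978515625, 58.542842864990234), 88.61913299560547) [24.2 26.  27.4]
((523.9186401367188, 74.97569274902344), (43.466697692871094, 59.83056640625), 88.13224029541016) [24.7 26.4 27.7]
```

View pics/w10.png

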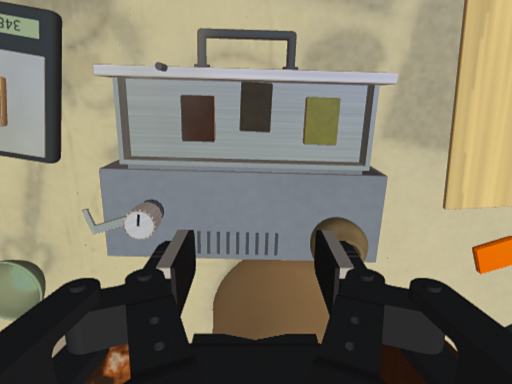

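View pics/w9.png

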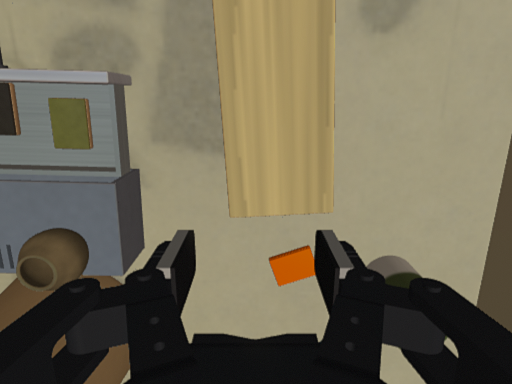

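All three tiles lie flat and apart on the drawer floor. The middle one got nudged about 13 mm forward, which is still fine. Next I'll push the drawer home.

```bash
python3 - <<'E'
from rig import bot
from h import *
c=load('pics/w10.npz');P=cloud(c,c)
m=(P[...,2]>60)&(P[...,2]<70)&(P[...,0]>400)&(P[...,0]<436)&(abs(P[...,1]+22)<40)
hx,hy=np.median(P[m],0)[:2];print(hx,hy);hy=-22
bot.move_to((430,-22,220),down(YAW))
bot.move_gripper(26,grip_force=40)
bot.move_to((hx,hy,140),down(YAW))
print(bot.servo_line((hx,hy,62),speed=100,until_force=15))
bot.move_gripper(0)
d=np.array([np.cos(YAW),np.sin(YAW)])
e=np.array([hx,hy])+d*98
print(bot.servo_line((*e,62),speed=70,until_force=30),bot.read_state()['ee_pos'])
e=np.array([hx,hy])+d*113
print(bot.servo_line((*e,62),speed=25,until_force=30));s=bot.read_state();print(s['ee_pos'],s['ft_force'],s['grip_width'])
bot.move_gripper(30);s=bot.read_state();p=s['ee_pos'];print(p)
bot.servo_line((p[0],p[1],200),speed=150)
bot.move_to((560,-80,330),down(np.pi/2))
c,s=snap(bot,'w11');print(s['clock'])
E
```

```text
427.5289268773199 -22.369010584749923
False
False [526.09733074 -24.62952762  62.6786028 ]
True
[529.77381011 -24.75425757  62.61672429] [-5.59018014  0.15415329 11.88041429] 8.603981391131304
[529.84912585 -24.70770243  61.96255354]
57.8833
```

View pics/w11.png

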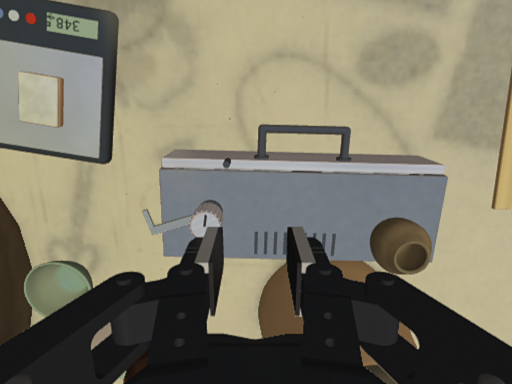

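```bash
python3 - <<'E'
from rig import bot
from h import *
c=load('pics/w11.npz');P=cloud(c,c)
m=(P[...,2]>123)&(P[...,2]<134)&(abs(P[...,0]-622)<40)&(abs(P[...,1]+137)<40)
r=rect(P,m);print(r);x,y=625.0,-134.3
if np.hypot(r[0][0]-x,r[0][1]-y)<6 and r[1][1]>28: x,y=r[0]
bot.move_gripper(56,grip_force=40)
bot.move_to((x-60,y,240),down(1.9))
bot.move_to((x,y,190),down(1.9))
print(bot.servo_line((x,y,118),speed=80,until_force=10))
bot.move_gripper(0);s=bot.read_state();print(s['grip_width'],s['ee_pos'],s['ft_force'],s['joint_positions'][5],s['moment'])
j=np.array(s['joint_positions']);
for k in range(15):
    j[5]+=0.2;bot.move_joints(j);s=bot.read_state();print(round(j[5],2),s['moment'].round(3),s['ft_force'].round(1),round(s['grip_width'],1),round(s['clock'],1))
E
```

```text
((622.6542358398438, -136.99620056152344), (33.394588470458984, 26.66635513305664), -59.29084587097168, array([125.4, 129.1, 130.5]), array([189, 210,  32,  28, 557], dtype=int32))
False
31.79812888157946 [ 625.07517802 -133.87154302  118.83765002] [-4.13366561  3.2133628   4.05030602] -2.168936029721194 [0.62228474 0.52892457 0.04691484]
-1.97 [ 0.213  0.217 -0.044] [-1.4  0.3 -0.3] 32.0 60.9
-1.77 [ 0.389  0.367 -0.047] [-1.2  2.5  0.5] 31.9 61.2
-1.57 [0.57  0.365 0.027] [-2.   4.3  1.6] 32.2 61.5
-1.37 [ 0.741  0.388 -0.037] [-2.8  4.7  2.3] 31.6 61.8
-1.17 [ 0.807  0.338 -0.013] [-1.8  5.4  1.2] 32.0 62.1
-0.97 [ 0.801  0.293 -0.053] [-2.3  6.1  1.9] 31.4 62.4
-0.77 [ 0.913  0.236 -0.03 ] [-2.   5.6  1.6] 32.0 62.8
-0.57 [ 0.902  0.202 -0.065] [-1.9  6.6  0.3] 31.9 63.1
-0.37 [0.914 0.126 0.009] [-0.   4.8  0.9] 31.8 63.4
-0.17 [ 0.893  0.029 -0.025] [-0.2  4.9  0.3] 31.9 63.7
0.03 [ 0.893 -0.053 -0.01 ] [0.7 5.8 0.4] 31.9 64.0
0.23 [ 0.922 -0.174 -0.029] [0.8 4.9 0.4] 32.0 64.3
0.43 [ 0.881 -0.266  0.004] [2.4 5.7 0.1] 32.0 64.6
0.63 [ 0.854 -0.334 -0.094] [ 1.8  4.5 -0.5] 31.9 64.9
0.83 [ 0.759 -0.39  -0.018] [ 1.8  4.8 -1.4] 31.8 65.2
```

```bash
python3 - <<'E'
from rig import bot
from h import *
bot.move_gripper(60);p=bot.read_state()['ee_pos']
bot.servo_line((p[0],p[1],240),speed=150)
bot.move_to((560,-80,330),down(np.pi/2))
c,s=snap(bot,'w12');print(s['clock'])
a=np.hstack([cv2.imread(f'pics/{n}.png')[130:280,120:300] for n in('w11','w12')])
cv2.imwrite('pics/w1112.png',cv2.resize(a,None,fx=2.2,fy=2.2,interpolation=cv2.INTER_CUBIC))
E
```

```text
68.7833
```

View pics/w1112.png

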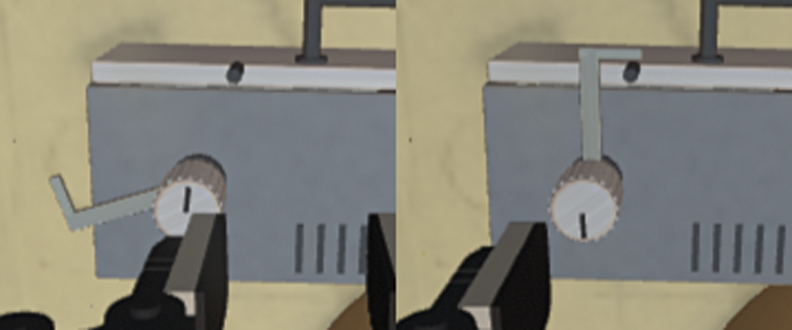

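View pics/w12.png

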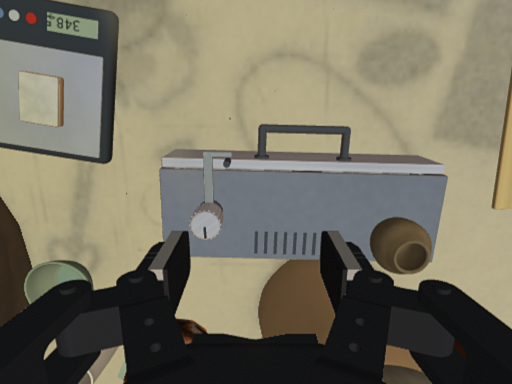

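```bash
python3 - <<'E'
from rig import bot
from h import *
bot.move_to((400,0,330),down(np.pi/2));bot.dwell(0.5)
c=bot.read_camera('side');cv2.imwrite('pics/side9.png',c['image'])
c=load('pics/w12.npz');P=cloud(c,c);b=load('pics/w11.npz');B=cloud(b,b)
for Q in(B,P):
    m=(Q[...,2]>60)&(Q[...,2]<70)&(Q[...,0]>510)&(Q[...,0]<540)&(abs(Q[...,1]+22)<40);print('handle',np.median(Q[m],0))
    m=(abs(Q[...,2]-45)<7)&(Q[...,1]<-220)&(Q[...,0]>380)&(Q[...,0]<600);print('dry',rect(Q,m))
E
```

```text
handle [530.4279617  -21.93817597  64.36387827]
dry ((496.6138916015625, -340.9765930175781), (59.43404006958008, 47.700313568115234), -9.655708312988281, array([41.7, 47.8, 49.3]), array([  18,   72,   45,   56, 2166], dtype=int32))
handle [529.74422106 -22.08942524  64.39192173]
dry ((496.3393249511719, -340.9281921386719), (58.895729064941406, 48.06678009033203), -9.713241577148438, array([41.6, 47.9, 49.3]), array([  18,   71,   45,   56, 2153], dtype=int32))
```

View pics/side9.png

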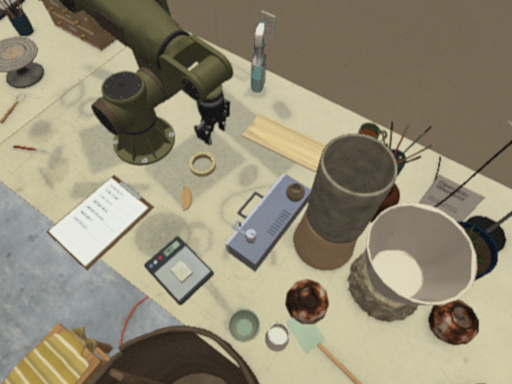

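```bash
python3 -c "
from rig import bot
print(bot.finish_job(),bot.read_state()['clock'])"
```

```text
the job is handed in; nothing more can be done
the job is handed in; nothing more can be done
```

The job is done and handed in after about 70 s, well under the 210 s limit; the system gives no verdict.

- **Drawer out and dried tile:** I pulled the drawer out to its stop and laid the dried tile on the scale. It measures flat and within about 1 mm of the pan's middle.
- **Waiting tiles:** All three (b, c and d; a was absent) went onto the drawer floor. Before closing I saw them flat and apart, and the ware board was empty. Tile b had been shifted about 13 mm toward the front, but it was still flat and clear of the others, so I left it.
- **Drawer home:** I pushed it in until it stopped, 105 mm of travel. In the pictures before and after turning the cap, the handle position differed by 0.7 mm, which is about the measurement noise.
- **Cap and latch:** I turned the cap 3.0 rad (172°) clockwise. The picture shows the arm pointing straight to the front with its hook round the pin. It swung about 105°, so the clutch slipped roughly 65–70°. That slip is estimated from the pictures, because the wrist moment was too noisy to show it.

The pot and the orange look-alike were not touched, and no check failed.

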